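# Check the two springs of the levelling stand

### The arm

A 6-joint arm with a two-finger parallel gripper is mounted at the origin on the work surface. World frame = base frame: x ahead of the robot, y to its left, z up, the work surface at z = 0. Lengths are in m, angles in rad, forces in N, time in s.
With the tool pointing down it reaches from about 0.425 to 0.925 m from the base axis. Payload 12.5 kg.
Tool frame: the origin (TCP) lies midway between the tips of the shut fingers; the grasp point (between the pads) lies 19 mm behind it; z points along the fingers, y is the line along which they close (so a half turn about z gives the same grasp; the last joint's range is limited). The gripper opens to 85 mm and grips with 20 to 120 N. Pads are 22 mm wide; open, the fingers measure 114 mm over their backs; the gripper's body (76 mm by 85 mm) begins 54 mm behind the grasp point. The pads swing forward as they close: fully open they stand 13 mm farther back than shut.
Start: joints at [-1.293, 0.491, 1.559, -0, 1.092, -0.106], TCP at [0.234, -0.58, 0.231] pointing down, gripper open.
Joint ranges: [-3.1, 3.1], [-0.84, 2.19], [0.05, 2.79], [-1.13, 4.28], [0.06, 2.93], [-2.69, 2.69]. Speed limits (rad/s): [2.22, 2.22, 2.79, 3.14, 3.14, 3.14].

### API

Orientations are given as a unit quaternion [x, y, z, w].
In Python, from cell import ctrl, eyes, readout, sign_off gives the robot as it stands (ctrl), with the cameras (eyes), the readings (readout) and the job as plain functions.
- The arm moves only by the tool drive_effector, called after "Call:" by a JSON object that holds its "method" and its "body". Schema: {"type":"object","properties":{"steps":{"type":"array","items":{"type":"object","properties":{"x":{"type":"number"},"y":{"type":"number"},"z":{"type":"number"},"ax":{"type":"number"},"ay":{"type":"number"},"az":{"type":"number"}},"additionalProperties":false},"minItems":1,"maxItems":10},"jaw":{"type":"number"},"force":{"type":"number"},"only":{"type":"string"},"quiet":{"type":"boolean"},"lines":{"type":"string"}},"required":["steps"],"additionalProperties":false}. steps is a list of rows, 1 to 10 of them, each an object with the fields x, y, z (the shift in m), ax, ay, az (a rotation vector in rad); a field left out counts as zero; each row is the pose to reach, as a shift and turn from the pose commanded when the call began, along the tool's axes at that moment; what a row does not reach only later rows make up. A row lasts 1/10 s, in which the tool goes at most 0.05 m and 0.15 rad, less where a joint would pass 70% of its speed; a pose out of reach is approached as far as the arm can. jaw is the finger opening in m, set as the call begins (left out keeps the last). The fingers move at their own pace and stop on an object; force is the grip in N (left out, the last holds). Time passes only in rows, so rows that do not move let the fingers close. The tool returns the time, the measured TCP pose, the force, the opening and the grip force at its end. only (a regular expression) keeps the lines of the reply that match it, lines (a string "A,B") keeps lines A to B, and quiet returns only ok. Input that does not fit is refused with a message, and nothing moves.
- readout.observe(): the state, without advancing time (a new reading comes with each control period).
- eyes.get_image(name): name is "scene" or "side" or "wrist"; returns the picture (420x560x3 uint8, blue, green, red); there is no depth.
- eyes.camera_params(name): a dict with "fx", "fy", "cx", "cy" (pixels), "distortion" ([k1, k2, p1, p2, k3] as OpenCV has them; the pictures are not rectified), "rvec" (rotation vector, rad) and "tvec" (3), from world to camera coordinates, as OpenCV has them; the wrist camera has in their place "hand_eye" (4x4, takes a point from camera to tool coordinates, whose origin is the TCP and whose axes are the flange's). Camera axes: x right, y down, z forward; pixel columns grow to the right and rows downward; lengths in m; the calibration is good to about 2 mm. A picture is of the moment at which its call begins: read the wrist's pose just before it. camera_params takes no time and is no camera call.
- sign_off(): hands the job in; it is judged then, once.
The state is a dict: "time": time; "joint_positions": joint angles; "joint_velocities": joint speeds; "joint_efforts": joint torques, N m; "eef_pos": TCP position; "orientation": TCP orientation; "contact_force": force on the tool from outside, world axes, zero at the start; "wrist_torque": the same for the moment, N m; "width": finger opening in m; "finger_force": force on a finger pad.
Only numpy, scipy, OpenCV 4.12 (cv2) and the standard library are available. Lean on these libraries where they do the work, as an engineer would, in place of code of your own. Each camera call takes 0.05 s, during which the arm holds its last target. There are 200 camera calls.

### The job

Check the springs of the levelling stand. With the fingertips, press down the round pad on the far left corner of the plate until that corner's pointer is level with the black collar on its scale post, not beyond it, keep it there for about a second, and let go so that the plate springs back level; then do the same with the square pad on the far right corner. Do not lift the plate's pointer corners, and lift or shift none of the things around the stand.

Things in the scene. Friction and masses are not known exactly. Their poses are not given: they have to be found in the camera images.
- stand: levelling stand, fixed to the bench: grey base 250 x 250 x 12 mm, above it an aluminium plate 180 x 180 x 8 mm, sides parallel, level on a central pivot and springs, its top 72 mm above the bench. Origin: centre of the base's underside. x points away from the robot (within 25 degrees), y left, z up. Only the two far corners (+x+y left, +x-y right) have a spring, pad, pointer and scale post.
- pad_left: round steel pressing pad, 26 mm across, 10 mm high, on the plate's far left corner, (75, 75) mm from the plate's centre along the stand's x and y. Origin: centre of its underside; its top is 10 mm higher and at rest 82 mm above the bench. The pad goes down about 0.7 mm for each mm of the pointer beside it; about 4 N per 10 mm of pointer travel, no click and no stop near the mark.
- pad_right: square steel pressing pad, 24 x 24 mm, 10 mm high, on the plate's far right corner, (75, -75) mm from the plate's centre. Origin: centre of its underside; its top is 10 mm higher, 82 mm above the bench at rest. Acts on the right pointer just as the left pad does on the left.
- tip_left (a point): end of the far left corner's pointer, a dark steel finger 8 to 16 mm wide and 4 mm thick that sticks out of the plate's corner along the diagonal; the point is at mid-thickness, 150 mm from the plate's centre, 68 mm above the bench at rest. It moves down just in front of the scale post.
- tip_right (a point): end of the far right corner's pointer, made the same as the left.
- mark_left: scale mark of the left corner: a black square collar 24 x 24 x 8 mm fixed round a 10 mm square aluminium post with fine lines every 10 mm; post top 86 mm above the bench, 167 mm from the plate's centre on the diagonal. Set anew each time 14 to 26 mm below the resting pointer. Origin: the collar's centre, mid-height, z up. The pointer is at the mark when its tip is as high as this origin.
- mark_right: scale mark of the right corner, made the same, on its own post; its height is set independently of the left's.
- tilt_left (a joint): tilt of the plate about the diagonal through the right corner (rad): 0 level, positive when the left corner is pressed down (0.1 rad lowers tip_left by 15 mm), range -0.26 to 0.26. It springs back to 0 when let go.
- tilt_right (a joint): tilt about the other diagonal: 0 level, positive when the right corner is pressed down; springs back to 0.
- soil_tin: empty open steel soil tin, 110 mm across, 55 mm high, loose, left of the stand; a bystander. Origin: centre of its underside.
- beaker: empty glass beaker, 74 mm across, 105 mm high, loose, right of the stand; a bystander. Origin: centre of its underside.
- moisture_tin: small lidded aluminium tin, 52 mm across, 34 mm high, loose, just beyond the stand between the two scale posts; a bystander. Origin: centre of its underside.
- moisture_tin_big: lidded aluminium tin, 70 mm across, 45 mm high, loose, far left of the stand; a bystander. Origin: centre of its underside.
- weight: brass weight with a small head, 40 mm across, 56 mm high, loose, far right of the stand; a bystander. Origin: centre of its underside.
- spatula: narrow spatula 185 mm long, wooden handle and steel blade 18 mm wide, 8 mm high, lying on the bench along the right side of the stand, between it and the beaker; a bystander. Origin on the bench under its middle.

How it is judged:
On the way, in this order (a step that is already met when the one before it is completed fails the run):
1. the left pad is pressed by the fingers and the left pointer's tip is within 4 mm of the middle of its mark for 0.5 s (z of tip_left in the frame of mark_left between -0.004 and 0.004 m and contact force between the fingers and pad_left above 0.5 N), for 0.5 s.
2. the left corner is let go and the plate is level again (value of joint tilt_left between -0.025 and 0.025 rad and value of joint tilt_right between -0.025 and 0.025 rad and contact force between the fingers and stand below 0.1 N), for 0.2 s.
3. the right pad is pressed by the fingers and the right pointer's tip is within 4 mm of the middle of its mark for 0.5 s (z of tip_right in the frame of mark_right between -0.004 and 0.004 m and contact force between the fingers and pad_right above 0.5 N), for 0.5 s.
At the end, for the whole second after the job is handed in: Both corners have been pressed to their marks in turn and let go: the plate is level again (both tilts within 0.025 rad of 0), and all loose things are at rest within 20 mm of where they stood (value of joint tilt_left between -0.025 and 0.025 rad and value of joint tilt_right between -0.025 and 0.025 rad and distance of each of soil_tin, beaker, moisture_tin, moisture_tin_big, weight, spatula from where it was at the start of the episode below 0.02 m and linear speed of each of soil_tin, beaker, moisture_tin, moisture_tin_big, weight, spatula below 0.02 m/s); the robot touches nothing.
It fails at once if left pointer is pressed more than 8 mm below the middle of its mark (z of tip_left in the frame of mark_left below -0.008 m).
It fails at once if right pointer is pressed more than 8 mm below the middle of its mark (z of tip_right in the frame of mark_right below -0.008 m).
It fails at once if a pointer corner is lifted more than about 10 mm (raised, or tipped up by pressing an opposite corner) (value of joint any of tilt_left, tilt_right below -0.07 rad).
It fails at once if one of the loose things around the stand is moved more than 20 mm, or lifted more than 12 mm off the bench (distance of any of soil_tin, beaker, moisture_tin, moisture_tin_big, weight, spatula from where it was at the start of the episode above 0.02 m or height (world z) of any of soil_tin, beaker, moisture_tin, moisture_tin_big, weight, spatula above 0.012 m).
It also fails if it takes over 64 s, if anything falls off the work surface, if the arm or the gripper's body presses on something with over 40 N, if the wrist force passes 120 N, or if a joint passes its speed limit or range.

## Working session

There is one attempt and no reset: what is moved stays moved. The work goes in short steps, Python scripts to look and compute and a tool call to move; the robot and the scene stay as the last step left them, time stands still between calls to the robot, and variables do not carry over. Pictures are saved under pics/ and viewed, at most 10 in all, crops included, and the job is handed in when it is done.

```bash
ls; mkdir -p pics
```

Run:
```python
from cell import ctrl, eyes, readout, sign_off
import cv2
for n in ("scene","side"):
    cv2.imwrite(f"pics/{n}0.png",eyes.get_image(n)); print(eyes.camera_params(n))
s=readout.observe(); print(s['time'],s['eef_pos'],s['orientation'],s['contact_force'])
```

```text
cell.py
pics
{'fx': 505.3042803697882, 'fy': 505.3042803697882, 'cx': 273.73514151523665, 'cy': 213.98694115984145, 'distortion': array([0.05962443, 0.        , 0.        , 0.        , 0.        ]), 'rvec': array([ 2.34277116,  1.2571223 , -0.34279277]), 'tvec': array([-0.32004469, -0.38987118,  1.26173364])}
{'fx': 403.85454039132526, 'fy': 403.85454039132526, 'cx': 273.8398287631695, 'cy': 209.83222699899997, 'distortion': array([0.00695499, 0.        , 0.        , 0.        , 0.        ]), 'rvec': array([ 0.85075605, -2.63346753,  0.99373871]), 'tvec': array([0.45127064, 0.30502303, 0.66800407])}
0.1 [ 0.23399278 -0.57932117  0.23076584] [ 9.81642472e-01  1.90729637e-01 -4.05709843e-05 -5.10183983e-04] [ 0.944788    0.22226076 -0.04927429]
```

View pics/scene0.png

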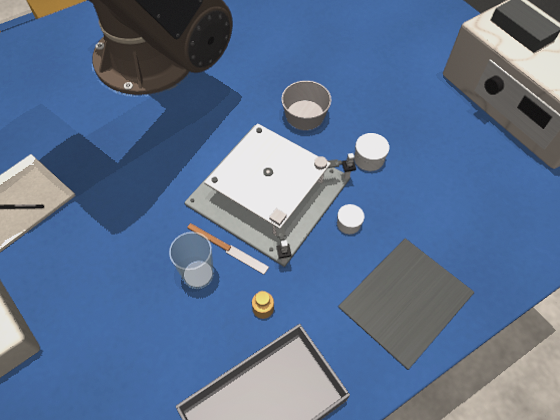

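View pics/side0.png

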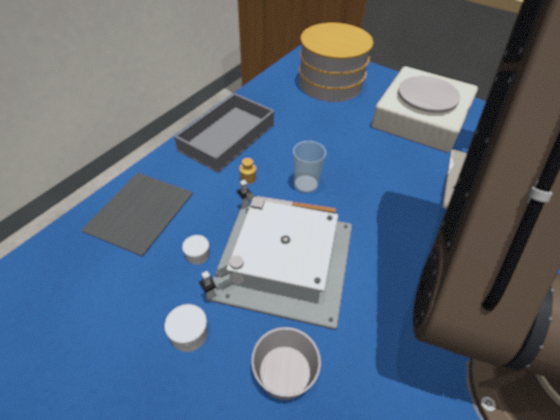

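Run:
```python
import cv2,numpy as np
a=cv2.imread("pics/scene0.png");b=cv2.imread("pics/side0.png")
c=lambda im,x,y,w,h,W,H:cv2.resize(im[y:y+h,x:x+w],(W,H),interpolation=cv2.INTER_CUBIC)
# 4 panels each 50x37 px at 8x -> 400x296
P=[c(a,315,145,50,37,400,296),c(a,260,225,50,37,400,296),c(b,195,255,50,37,400,296),c(b,225,175,50,37,400,296)]
cv2.imwrite("pics/crops.png",np.vstack([np.hstack(P[:2]),np.hstack(P[2:])]))
```

```text
(no output)
```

View pics/crops.png

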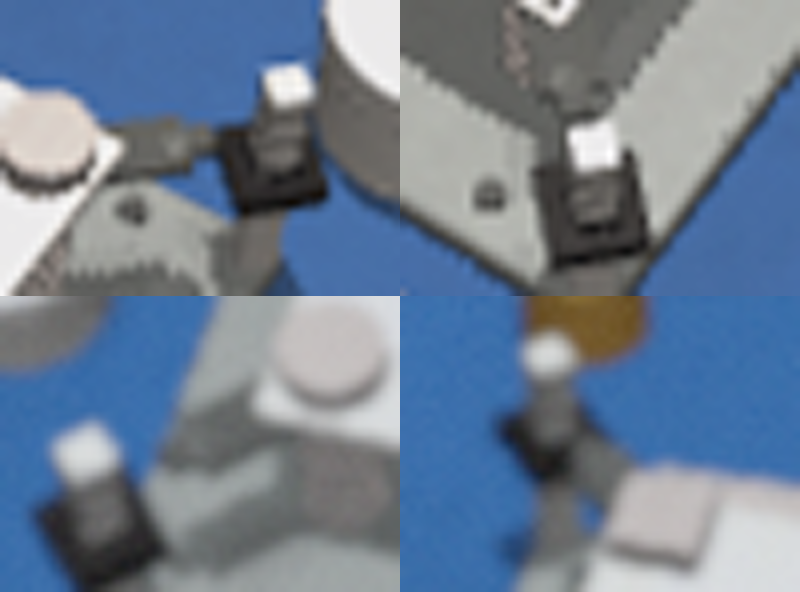

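Create h.py:
```python
import cv2,numpy as np
from cell import ctrl, eyes, readout, sign_off
from scipy.spatial.transform import Rotation as R
def cam(n,pose=None):
    p=eyes.camera_params(n); K=np.array([[p['fx'],0,p['cx']],[0,p['fy'],p['cy']],[0,0,1]]);d=p['distortion']
    if n=='wrist':
        T=np.eye(4);T[:3,:3]=R.from_quat(pose[1]).as_matrix();T[:3,3]=pose[0]
        M=np.linalg.inv(T@p['hand_eye']);rv=cv2.Rodrigues(M[:3,:3])[0];tv=M[:3,3]
    else: rv,tv=p['rvec'],p['tvec']
    return K,d,np.asarray(rv,float),np.asarray(tv,float)
def ray(c,uv):
    K,d,rv,tv=c; x=cv2.undistortPoints(np.array([[uv]],float),K,d)[0,0]
    Rm=cv2.Rodrigues(rv)[0]; v=Rm.T@np.array([x[0],x[1],1.]); return -Rm.T@tv, v/np.linalg.norm(v)
def onz(c,uv,z):
    o,v=ray(c,uv); return o+v*(z-o[2])/v[2]
def tri(cs,uvs):
    A=0;b=0;
    for c,uv in zip(cs,uvs):
        o,v=ray(c,uv);P=np.eye(3)-np.outer(v,v);A=A+P;b=b+P@o
    return np.linalg.solve(A,b)
def proj(c,X): 
    K,d,rv,tv=c; return cv2.projectPoints(np.array(X,float).reshape(-1,3),rv,tv,K,d)[0][:,0]
```

Run:
```python
from h import *
np.set_printoptions(precision=4,suppress=True)
S,D=cam('scene'),cam('side')
for n,a,b,z in [("postL",(350.9,155.9),(205.9,274.9),.086),("postR",(284.1,243.1),(243.75,182.25),.086),
  ("padL",(321,161.5),(195+330/8,255+55/8),.082),("padR",(277.5,215),(225+260/8,175+215/8),.082),("centre",(268,172),(285,240),.076)]:
    print(n,tri((S,D),(a,b)),onz(S,a,z),onz(D,b,z))
print(eyes.camera_params('wrist'))
for n,im in (('scene',S),('side',D)):
    I=cv2.imread(f"pics/{n}0.png"); m=(I.min(2)>185).astype(np.uint8)
    k,l,s,c=cv2.connectedComponentsWithStats(m)
    for i in range(1,k):
        if s[i,4]>2000:
            pts=cv2.findContours((l==i).astype(np.uint8),0,2)[0][0]
            box=cv2.boxPoints(cv2.minAreaRect(pts)); e=cv2.approxPolyDP(cv2.convexHull(pts),6,True)[:,0]
            print(n,s[i]); 
            for p in e: print(p,onz(im,p,.072)[:2])
```

```text
postL [0.5667 0.1919 0.0828] [0.5687 0.1905 0.086 ] [0.5648 0.1929 0.086 ]
postR [ 0.6547 -0.0274  0.0846] [ 0.6554 -0.0276  0.086 ] [ 0.6536 -0.0265  0.086 ]
padL [0.5426 0.1369 0.0785] [0.5448 0.1354 0.082 ] [0.5408 0.1384 0.082 ]
padR [ 0.5985 -0.0031  0.0807] [ 0.5987 -0.0039  0.082 ] [ 0.5982 -0.0016  0.082 ]
centre [0.5015 0.0386 0.0712] [0.5042 0.0367 0.076 ] [0.4997 0.0417 0.076 ]
{'fx': 318.60824091198435, 'fy': 318.60824091198435, 'cx': 278.8027242910354, 'cy': 209.52825297667167, 'distortion': array([-0.0176,  0.    ,  0.    ,  0.    ,  0.    ]), 'hand_eye': array([[-0.0002, -0.9664, -0.2571,  0.064 ],
       [ 1.    , -0.0002, -0.0002,  0.0009],
       [ 0.0002, -0.2571,  0.9664, -0.1431],
       [ 0.    ,  0.    ,  0.    ,  1.    ]])}
scene [ 464    2   96   98 2730]
[559  99] [0.6876 0.6512]
[465  22] [0.4012 0.6598]
[504   2] [0.4026 0.7838]
[559  33] [0.5501 0.8055]
scene [ 204  124  126  104 6624]
[257 124] [0.387  0.0858]
[329 163] [0.5511 0.1514]
[279 227] [ 0.6168 -0.0126]
[204 181] [ 0.4505 -0.0776]
scene [ 187  338  139   82 5051]
[325 407] [ 0.9159 -0.1284]
[309 419] [ 0.9162 -0.1587]
[187 415] [ 0.8091 -0.3094]
[298 338] [ 0.8065 -0.1021]
side [ 378   67   98   64 2916]
[378 103] [ 0.5587 -0.486 ]
[405  67] [ 0.576  -0.7041]
[475  87] [ 0.3723 -0.7213]
[456 130] [ 0.3494 -0.4964]
side [ 230  199  107   91 6733]
[250 208] [0.606  0.0139]
[269 199] [ 0.5892 -0.0296]
[336 215] [ 0.4532 -0.0745]
[323 289] [0.3866 0.0882]
[237 270] [0.5333 0.1465]
[230 260] [0.5574 0.1371]
```

Scene: stand centre ≈ (0.502, 0.038), yaw ≈ 21.8°, and pads, posts and corners all agree with the given dimensions. The left collar is at about px (348,168) and the right at about (285,249) in scene. Next I take a closer wrist view from beyond the posts.

Call:
{"method": "drive_effector", "body": {"steps": [{"x":0.31,"y":-0.235},{"x":0.31,"y":-0.235},{"x":0.31,"y":-0.235},{"x":0.31,"y":-0.235},{"x":0.31,"y":-0.235},{"x":0.31,"y":-0.235},{"x":0.31,"y":-0.235},{"x":0.31,"y":-0.235}], "jaw": 0}}

```text
time: 0.9
eef_pos: [0.4343, -0.2431, 0.2312]
orientation: [0.982, 0.191, -0.0, -0.0]
contact_force: [0.1, 0.1, 0.4]
width: 0.0002
finger_force: 0.0
```

Call:
{"method": "drive_effector", "body": {"steps": [{"x":0.313,"y":-0.236,"ay":-0.5},{"x":0.313,"y":-0.236,"ay":-0.5},{"x":0.313,"y":-0.236,"ay":-0.5},{"x":0.313,"y":-0.236,"ay":-0.5},{"x":0.313,"y":-0.236,"z":0.05,"ay":-0.5},{"x":0.313,"y":-0.236,"z":0.05,"ay":-0.5},{"x":0.313,"y":-0.236,"z":0.05,"ay":-0.5},{"x":0.313,"y":-0.236,"z":0.106,"ay":-0.5},{"x":0.313,"y":-0.236,"z":0.106,"ay":-0.5},{"x":0.313,"y":-0.236,"z":0.106,"ay":-0.5}]}}

```text
time: 1.9
eef_pos: [0.6343, 0.0925, 0.1205]
orientation: [0.95, 0.186, -0.246, 0.047]
contact_force: [-0.1, -0.0, 0.2]
width: -0.0001
finger_force: 0.0
```

Call:
{"method": "drive_effector", "body": {"steps": [{},{},{}]}}

```text
time: 2.2
eef_pos: [0.6356, 0.0896, 0.127]
orientation: [0.952, 0.184, -0.242, 0.047]
contact_force: [-0.1, -0.0, -0.4]
width: -0.0
finger_force: 0.0
```

Run:
```python
from h import *
s=readout.observe(); I=eyes.get_image('wrist'); cv2.imwrite('pics/w1.png',I)
import json; json.dump([list(s['eef_pos']),list(s['orientation'])],open('w1.json','w'))
```

```text
(no output)
```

View pics/w1.png

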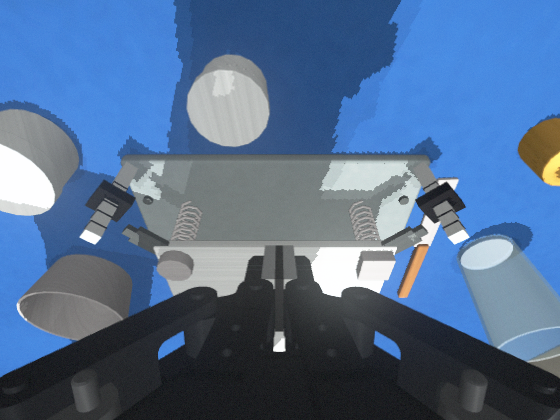

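Run:
```python
from h import *
I=cv2.imread('pics/w1.png')
c=lambda x,y:cv2.resize(I[y:y+100,x:x+65],(390,600),interpolation=cv2.INTER_CUBIC)
cv2.imwrite('pics/w1c.png',np.hstack([c(80,155),c(410,155)]))
```

```text
(no output)
```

View pics/w1c.png

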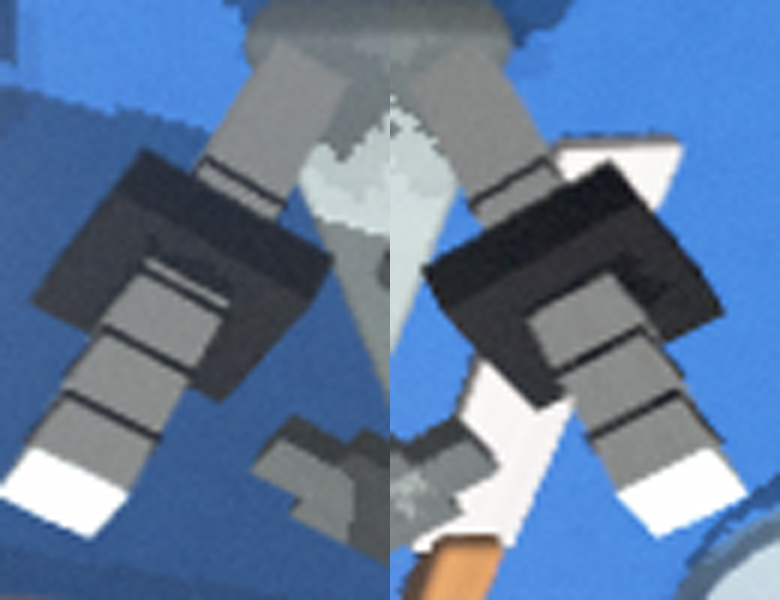

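Run:
```python
from h import *
import json
np.set_printoptions(precision=4,suppress=True)
C=cam('wrist',json.load(open('w1.json'))); Rm=cv2.Rodrigues(C[2])[0]
yaw=np.radians(21.8);c0=np.array([.5018,.0378])
Rz=np.array([[np.cos(yaw),-np.sin(yaw)],[np.sin(yaw),np.cos(yaw)]])
depth=lambda X:(Rm@X+C[3].ravel())[2]
px=lambda p,ox:np.array([p[0]/6+ox-.42,p[1]/6+155-.42])
def zline(uv,xy):
    o,v=ray(C,uv); A=np.c_[v,[0,0,-1]]; s=np.linalg.lstsq(A,np.r_[xy,0]-o,rcond=None)[0]; P=o+s[0]*v
    return s[1],(P[:2]-xy)
for n,sy,ox,top,d in [("L",1,80,(66,494),[((143,148),(218,402)),((333,262),(32,300))]),("R",-1,345,(683,492),[((612,160),(540,408)),((425,270),(723,312))])]:
    P=c0+Rz@np.array([.1181,sy*.1181])
    print(n,P,"posttop onz",onz(C,px(top,ox),.086),"z,off",zline(px(top,ox),P))
    cor=[[(12,12*1),(-12,-12)],[(12,-12),(-12,12)]]
    if n=="L": pass
    for (a,b),k in zip(d,(0,1)):
        far,near=(np.array([ .012, .012*(1 if k==0 else -1)*sy]),)*2
        near=-far
        A=np.r_[P+Rz@far,.044];B=np.r_[P+Rz@near,.052]
        res=[]
        for s in (1,-1):
            za,zb=depth(np.r_[P+s*Rz@far,.044]),depth(np.r_[P-s*Rz@far,.052])
            m=(za*px(a,ox)+zb*px(b,ox))/(za+zb); res.append(zline(m,P))
        print(za,zb,res, proj(C,[A,B])[0],px(a,ox),px(b,ox))
    for h in (.072,.068): pass
    t=c0+Rz@(np.array([1,sy])*.150/2**.5)
    print("tip proj",proj(C,[np.r_[t,.068]]))
```

```text
L [0.5676 0.1913] posttop onz [0.5646 0.1903 0.086 ] z,off (np.float64(0.08782532106717233), array([-0.0005, -0.0017]))
0.23992484460583519 0.21757168407436833 [(np.float64(0.054138195138459196), array([-0.0003, -0.0011])), (np.float64(0.05302647743728975), array([-0.0001, -0.0003]))] [ 90.7837 177.9105] [103.4133 179.2467] [115.9133 221.58  ]
0.23987969188861297 0.21761683679159055 [(np.float64(0.05477496759745362), array([-0.0003, -0.001 ])), (np.float64(0.05389160662607934), array([-0.0006, -0.0019]))] [124.5099 177.8868] [135.08   198.2467] [ 84.9133 204.58  ]
tip proj [[123.8662 226.163 ]]
R [ 0.6553 -0.028 ] posttop onz [ 0.6529 -0.0287  0.086 ] z,off (np.float64(0.0873250450031121), array([-0.0015,  0.0009]))
0.24032406988060806 0.2180612147835857 [(np.float64(0.05519214298549841), array([-0.0012,  0.0007])), (np.float64(0.05409579504486067), array([-0.0006,  0.0003]))] [459.2294 178.3424] [446.58   181.2467] [434.58 222.58]
0.24036922259783033 0.21801606206636348 [(np.float64(0.05598833342242191), array([-0.0012,  0.0007])), (np.float64(0.05510464205847758), array([-0.002 ,  0.0012]))] [425.5908 178.24  ] [415.4133 199.58  ] [465.08 206.58]
tip proj [[426.1079 226.4507]]
```

Run:
```python
from h import *
import json
np.set_printoptions(precision=4,suppress=True)
C=cam('wrist',json.load(open('w1.json'))); Rm=cv2.Rodrigues(C[2])[0]
yaw=np.radians(21.8);c0=np.array([.5018,.0378])
rot=lambda a:np.array([[np.cos(a),-np.sin(a)],[np.sin(a),np.cos(a)]])
depth=lambda X:(Rm@X+C[3].ravel())[2]
px=lambda p,ox:np.array([p[0]/6+ox-.42,p[1]/6+155-.42])
def zline(uv,xy):
    o,v=ray(C,uv); A=np.c_[v,[0,0,-1]]; s=np.linalg.lstsq(A,np.r_[xy,0]-o,rcond=None)[0]
    return s[1]
for n,sy,ox,top,d in [("L",1,80,(66,494),[((143,148),(218,402),1),((333,262),(32,300),-1)]),("R",-1,345,(683,492),[((612,160),(540,408),-1),((425,270),(723,312),1)])]:
    Q=rot(yaw+sy*np.pi/4); P=c0+Q@[.167,0]
    b0=zline(px(top,ox),P)-.086
    for a,b,s in d:
        f=Q@[.012,s*.012]   # image left = +y
        X=[np.r_[P+f,.049],np.r_[P-f,.057]]
        za,zb=map(depth,X); m=(za*px(a,ox)+zb*px(b,ox))/(za+zb)
        print(n,"bias",b0,"z corrected",zline(m,P)-b0, (proj(C,X)-[px(a,ox),px(b,ox)]).ravel())
    # fiducial lines/top edge on outer face, pointer end
    t=c0+Q@[.150,0]; e=np.array({"L":(275,452),"R":(475,447)}[n])
    print("tip z",zline(px(e,ox),t)-b0)
    print("post outer face lines",[round(float(zline(px(e,ox),P+Q@[.005,0])-b0),4) for e in {"L":[(84,470),(112,418),(150,348),(187,283),(240,185)],"R":[(665,468),(634,412),(600,347),(512,185)]}[n]])
```

```text
L bias 0.001823797008925307 z corrected 0.05175572314818292 [-15.722   16.1844  14.7978 -18.6483]
L bias 0.001823797008925307 z corrected 0.05314158874152289 [-32.9255 -21.6063  30.2308  15.3722]
tip z 0.06875803861430915
post outer face lines [0.0828, 0.0752, 0.0642, 0.0532, 0.0351]
R bias 0.0013232625326929232 z corrected 0.05331331124392477 [ 15.8188  14.5939 -15.2614 -19.3429]
R bias 0.0013232625326929232 z corrected 0.05485179447076237 [ 32.2815 -22.5328 -29.9605  13.6857]
tip z 0.06814400433784484
post outer face lines [0.0828, 0.0745, 0.0642, 0.035]
```

Run:
```python
from h import *
import json
np.set_printoptions(precision=4,suppress=True)
C=cam('wrist',json.load(open('w1.json'))); Rm=cv2.Rodrigues(C[2])[0]
yaw=np.radians(21.8);c0=np.array([.5018,.0378])
rot=lambda a:np.array([[np.cos(a),-np.sin(a)],[np.sin(a),np.cos(a)]])
depth=lambda X:(Rm@X+C[3].ravel())[2]
px=lambda p,ox:np.array([p[0]/6+ox-.42,p[1]/6+155-.42])
def zline(uv,xy):
    o,v=ray(C,uv); A=np.c_[v,[0,0,-1]]; s=np.linalg.lstsq(A,np.r_[xy,0]-o,rcond=None)[0]
    return s[1]
for n,sy,ox,top,d in [("L",1,80,(66,494),[((143,148),(218,402),(1,-1)),((333,262),(32,300),(-1,-1))]),("R",-1,345,(683,492),[((612,160),(540,408),(1,1)),((425,270),(723,312),(-1,1))])]:
    Q=rot(yaw+sy*np.pi/4); P=c0+Q@[.167,0]
    b0=zline(px(top,ox),P)-.086
    for a,b,s in d:
        f=Q@np.array(s)*.012
        X=[np.r_[P+f,.049],np.r_[P-f,.057]]
        za,zb=map(depth,X); m=(za*px(a,ox)+zb*px(b,ox))/(za+zb)
        print(n,"z corrected",zline(m,P)-b0, (proj(C,X)-[px(a,ox),px(b,ox)]).ravel())
    F=P+Q@[0,-sy*.005]
    print("post face lines",[round(float(zline(px(e,ox),F)-b0),4) for e in {"L":[(84,470),(112,418),(150,348),(187,283),(240,185)],"R":[(665,468),(634,412),(600,347),(512,185)]}[n]])
```

```text
L z corrected 0.05255013565014745 [-1.2588 -2.6063 -0.7692 -1.6278]
L z corrected 0.052503340559906 [-0.6275 -2.8024 -2.1502 -1.6806]
post face lines [0.0859, 0.0785, 0.0678, 0.057, 0.0393]
R z corrected 0.05410522102655214 [ 1.1148 -4.1995  0.5395 -2.3143]
R z corrected 0.054220200413628496 [ 0.3444 -3.8282  2.0618 -3.2739]
post face lines [0.0859, 0.0778, 0.0677, 0.0392]
```

Left collar centre z ≈ 52.5 mm (15.5 mm below the pointer), right ≈ 54 mm (14 mm below). Both fall in the given 14–26 mm range. Now I move over the left pad.

Call:
{"method": "drive_effector", "body": {"steps": [{"x":-0.03,"y":-0.038,"z":0.016,"ay":0.15},{"x":-0.06,"y":-0.077,"z":0.033,"ay":0.3},{"x":-0.06,"y":-0.077,"z":0.033,"ay":0.45},{"x":-0.06,"y":-0.077,"z":0.033,"ay":0.5},{"x":-0.06,"y":-0.077,"z":0.033,"ay":0.5},{"x":-0.06,"y":-0.077,"z":0.033,"ay":0.5},{"x":-0.06,"y":-0.077,"z":0.033,"ay":0.5},{"x":-0.06,"y":-0.077,"z":0.033,"ay":0.5}]}}

```text
time: 3.05
eef_pos: [0.5437, 0.1361, 0.1247]
orientation: [0.982, 0.191, -0.001, 0.0]
contact_force: [-0.7, -0.3, -0.6]
width: 0.0003
finger_force: 0.0
```

Call:
{"method": "drive_effector", "body": {"steps": [{"z":0.015},{"z":0.03},{"z":0.039},{"z":0.039},{"z":0.039}]}}

```text
time: 3.55
eef_pos: [0.5433, 0.1362, 0.0861]
orientation: [0.982, 0.191, -0.0, 0.0]
contact_force: [-0.2, -0.9, -0.8]
width: 0.0
finger_force: 0.0
```

Call:
{"method": "drive_effector", "body": {"steps": [{"z":0.002},{"z":0.004},{"z":0.006},{"z":0.008},{"z":0.010},{"z":0.0115},{"z":0.0115},{"z":0.0115}]}}

```text
time: 4.35
eef_pos: [0.5433, 0.1363, 0.0747]
orientation: [0.982, 0.191, 0.0, 0.0]
contact_force: [1.5, 2.8, 3.2]
width: 0.0003
finger_force: 2.0
```

Run:
```python
from h import *
s=readout.observe();print(s['eef_pos'],s['contact_force'],s['time'])
cv2.imwrite('pics/wp.png',eyes.get_image('wrist'));cv2.imwrite('pics/sp.png',eyes.get_image('scene'));cv2.imwrite('pics/dp.png',eyes.get_image('side'))
import json; json.dump([list(s['eef_pos']),list(s['orientation'])],open('wp.json','w'))
```

```text
[0.54326118 0.13632396 0.07472396] [1.51832193 2.78310213 3.230307  ] 4.35
```

View pics/wp.png

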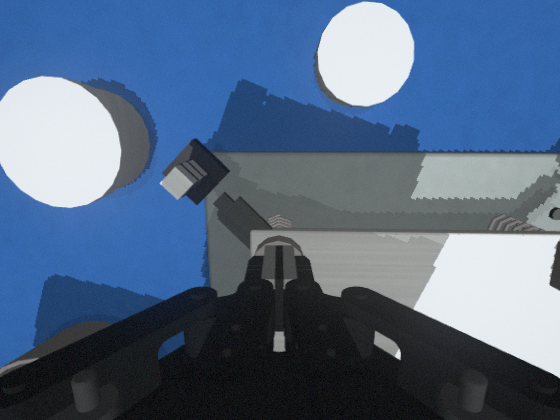

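Call:
{"method": "drive_effector", "body": {"steps": [{"z":0.001},{"z":0.002},{"z":0.0027},{"z":0.0027},{"z":0.0027}]}}

```text
time: 5.0
eef_pos: [0.5433, 0.1363, 0.0719]
orientation: [0.982, 0.191, 0.0, 0.0]
contact_force: [2.7, 2.8, 5.8]
width: 0.0001
finger_force: 2.8
```

Run:
```python
from h import *
s=readout.observe();print(s['eef_pos'],s['contact_force'],s['time'])
W=eyes.get_image('wrist');D=eyes.get_image('side');S=eyes.get_image('scene')
for n,i in (('w',W),('d',D),('s',S)): cv2.imwrite(f'pics/{n}q.png',i)
D0=cv2.imread('pics/side0.png');S0=cv2.imread('pics/scene0.png')
c=lambda im,x,y,w,h:cv2.resize(im[y:y+h,x:x+w],(400,300),interpolation=cv2.INTER_CUBIC)
cv2.imwrite('pics/q.png',np.vstack([np.hstack([c(W,150,130,133,100),c(D,195,255,50,37)]),np.hstack([c(S,315,145,50,37),c(D0,195,255,50,37)])]))
import json; json.dump([list(s['eef_pos']),list(s['orientation'])],open('wq.json','w'))
```

```text
[0.54326465 0.13634259 0.0719382 ] [2.70769293 2.81412654 5.75378779] 5.0
```

View pics/q.png

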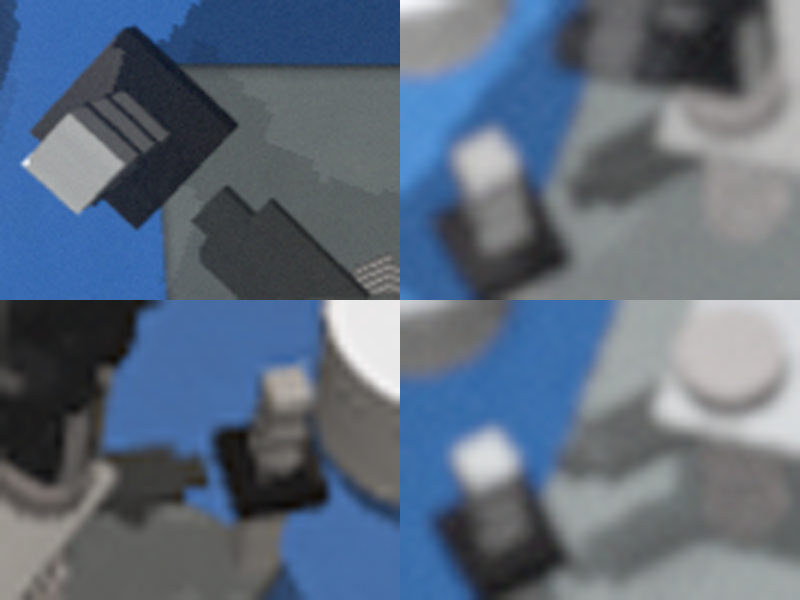

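Run:
```python
from h import *
import json
np.set_printoptions(precision=4,suppress=True)
yaw=np.radians(21.8);c0=np.array([.5018,.0378]);a=yaw+np.pi/4;u=np.array([np.cos(a),np.sin(a)])
W=cam('wrist',json.load(open('wq.json')));S=cam('scene')
f=lambda p,k,o:np.array(p)/k+np.array(o)-.5+.5/k
wtop=f((75,162),3,(150,130)); wend=f((210,202),3,(150,130))
top=np.r_[c0+u*.167,.086]
print('wrist top resid',wtop-proj(W,[top])[0],'end',wend)
stop=f((288,388-300),8,(315,145)); send=f((203,170),8,(315,145))
print('scene top resid',stop-proj(S,[top])[0],'end',send)
for z in (.068,.058,.055,.0525,.050,.047):
    t=np.arcsin((.068-z)/.15); h=.150*np.cos(t)-.004*np.sin(t)
    P=np.r_[c0+u*h,z+.002]
    print(z,'wrist',proj(W,[P])[0]+wtop-proj(W,[top])[0],'scene',proj(S,[P])[0]+stop-proj(S,[top])[0])
```

```text
wrist top resid [0.2917 5.9087] end [219.6667 197.    ]
scene top resid [-0.3177  0.2315] end [339.9375 165.8125]
0.068 wrist [213.26   203.7692] scene [341.2618 161.6454]
0.058 wrist [218.1685 200.1583] scene [340.4088 164.6257]
0.055 wrist [219.7154 199.3392] scene [340.093  165.5195]
0.0525 wrist [221.0284 198.7418] scene [339.8088 166.2644]
0.05 wrist [222.3622 198.2185] scene [339.5054 167.0092]
0.047 wrist [223.989  197.6843] scene [339.1163 167.903 ]
```

Pointer is at about 54 mm and the mark at 52.5. I push slightly deeper and hold, then release and go over to the right pad.

Call:
{"method": "drive_effector", "body": {"steps": [{"z":0.0007},{"z":0.0007},{"z":0.0007},{"z":0.0007},{"z":0.0007},{"z":0.0007},{"z":0.0007},{"z":0.0007},{"z":0.0007},{"z":0.0007}]}}

```text
time: 6.15
eef_pos: [0.5433, 0.1364, 0.0713]
orientation: [0.982, 0.191, 0.0, 0.0]
contact_force: [1.5, 4.4, 6.0]
width: 0.0001
finger_force: 3.0
```

Call:
{"method": "drive_effector", "body": {"steps": [{"z":-0.002},{"z":-0.005},{"z":-0.008},{"z":-0.012},{"z":-0.020},{"z":-0.035},{"z":-0.053},{"z":-0.053},{"z":-0.053}]}}

```text
time: 7.05
eef_pos: [0.5429, 0.1361, 0.1243]
orientation: [0.982, 0.191, 0.0, 0.0]
contact_force: [-0.0, -0.0, 0.1]
width: 0.0002
finger_force: 0.0
```

Call:
{"method": "drive_effector", "body": {"steps": [{"y":0.04},{"y":0.08},{"y":0.12},{"y":0.15},{"y":0.15},{"y":0.15},{"y":0.15},{"y":0.15}]}}

```text
time: 7.85
eef_pos: [0.5988, -0.0018, 0.124]
orientation: [0.982, 0.191, -0.0, -0.0]
contact_force: [0.3, 0.8, -0.1]
width: 0.0001
finger_force: 0.0
```

Call:
{"method": "drive_effector", "body": {"steps": [{"z":0.015},{"z":0.03},{"z":0.039},{"z":0.041},{"z":0.043},{"z":0.045},{"z":0.047},{"z":0.049},{"z":0.051},{"z":0.051}]}}

```text
time: 8.85
eef_pos: [0.5997, -0.003, 0.0734]
orientation: [0.982, 0.191, 0.001, 0.0]
contact_force: [1.7, -1.4, 4.4]
width: -0.0003
finger_force: 2.3
```

Run:
```python
from h import *
s=readout.observe();print(s['eef_pos'],s['contact_force'],s['time'])
W=eyes.get_image('wrist');D=eyes.get_image('side');S=eyes.get_image('scene')
c=lambda im,x,y,w,h:cv2.resize(im[y:y+h,x:x+w],(400,300),interpolation=cv2.INTER_CUBIC)
cv2.imwrite('pics/r.png',np.vstack([np.hstack([c(W,280,130,133,100),c(D,225,175,50,37)]),np.hstack([c(S,260,225,50,37),c(S,240,190,100,75)])]))
import json; json.dump([list(s['eef_pos']),list(s['orientation'])],open('wr.json','w'))
```

```text
[ 0.599727   -0.00299458  0.07340445] [ 1.68207604 -1.36918861  4.4182356 ] 8.85
```

View pics/r.png

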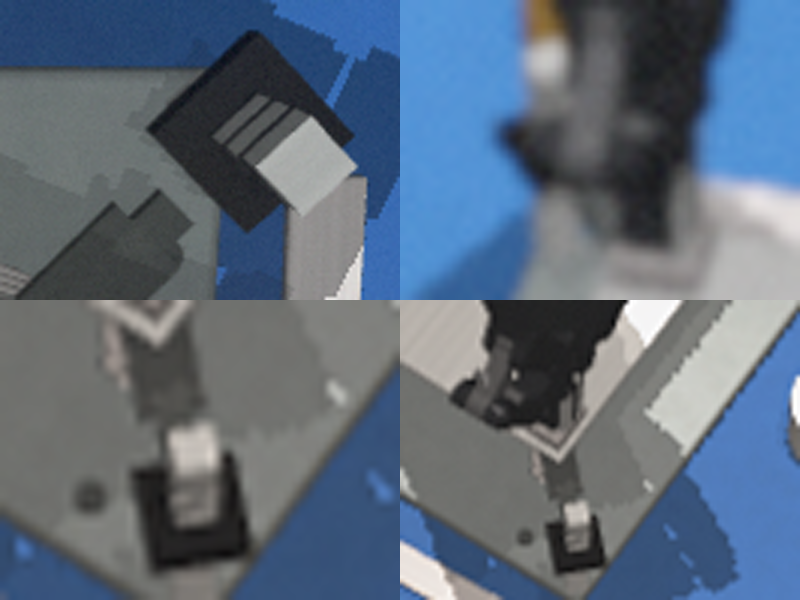

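Run:
```python
from h import *
import json
np.set_printoptions(precision=4,suppress=True)
yaw=np.radians(21.8);c0=np.array([.5018,.0378]);a=yaw-np.pi/4;u=np.array([np.cos(a),np.sin(a)])
W=cam('wrist',json.load(open('wr.json')))
f=lambda p:np.array(p)/3+np.array((280,130))-.5+.5/3
wtop=f((307,164)); print('end',f((175,206)))
top=np.r_[c0+u*.167,.086]; r=wtop-proj(W,[top])[0]; print(r)
for z in (.068,.058,.056,.054,.052,.049):
    t=np.arcsin((.068-z)/.15); h=.150*np.cos(t)-.004*np.sin(t)
    print(z,proj(W,[np.r_[c0+u*h,z+.002]])[0]+r)
```

```text
end [338.     198.3333]
[-0.8551  4.9239]
0.068 [343.727  203.8801]
0.058 [338.8563 200.2466]
0.056 [337.8354 199.6813]
0.054 [336.8002 199.1657]
0.052 [335.7512 198.698 ]
0.049 [334.1526 198.0834]
```

Right pointer is at about 56 mm and the mark at about 54. I press 1 mm more, hold, then release.

Call:
{"method": "drive_effector", "body": {"steps": [{"z":0.0005},{"z":0.001},{"z":0.001},{"z":0.001},{"z":0.001},{"z":0.001},{"z":0.001},{"z":0.001},{"z":0.001},{"z":0.001}]}}

```text
time: 10.0
eef_pos: [0.5995, -0.0029, 0.0723]
orientation: [0.982, 0.191, 0.0, 0.0]
contact_force: [5.0, -1.0, 4.9]
width: 0.0001
finger_force: 2.7
```

Call:
{"method": "drive_effector", "body": {"steps": [{"z":0.001},{"z":0.001},{"z":-0.002},{"z":-0.005},{"z":-0.008},{"z":-0.012},{"z":-0.020},{"z":-0.035},{"z":-0.053},{"z":-0.053}]}}

```text
time: 11.0
eef_pos: [0.5999, -0.0029, 0.1274]
orientation: [0.982, 0.191, 0.001, 0.0]
contact_force: [0.1, -0.5, -0.0]
width: -0.0
finger_force: 0.0
```

Run:
```python
from h import *
s=readout.observe();print(s['contact_force'])
cv2.imwrite('pics/end.png',eyes.get_image('scene'))
```

```text
[ 0.13942165 -0.50247457 -0.00963937]
```

View pics/end.png

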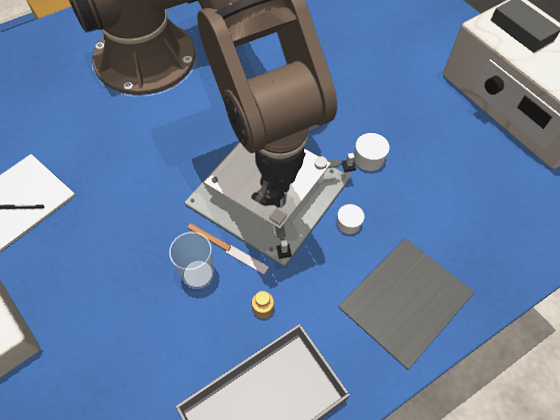

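The plate is level, the pads are back at (321,163) and (278,216), and the visible bystanders haven't moved. The arm hides the soil tin, but the tool never went near it.

Call:
{"method": "drive_effector", "body": {"steps": [{},{},{}]}}

```text
time: 11.35
eef_pos: [0.5989, -0.0029, 0.1245]
orientation: [0.982, 0.191, -0.001, -0.0]
contact_force: [-0.3, -0.3, 0.6]
width: -0.0002
finger_force: 0.0
```

```bash
python3 -c "
from cell import ctrl, eyes, readout, sign_off
print(sign_off())"
```

```text
the job is handed in; nothing more can be done
None
```

I pressed the left corner and then the right corner to within about 1 mm of their marks by my camera estimates, held each for about a second and let go; the plate looks level again, and the job is handed in at 11.35 s with no verdict shown.

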